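# Run a fingertip along a cart bumper strip

## Task

Check the V-shaped bumper strip on the bench before it goes into stock: starting at the end next to the tall round cable socket, run your closed fingertips along the top of its black sprung bar, round the bend to the other end, pressing it down lightly all the way, never hard. Stop at that far end and finish there, still holding the bar lightly pressed down. Only touch: grasp nothing, and leave the loose parts around it where they lie.

Things in the scene. Friction and masses are not known exactly. Their poses are not given: they have to be found in the camera images.
- bar (a joint): How far the black bar is pressed down, in m: 0 = up, 0.012 = at its stop. The whole bar sinks level wherever it is pressed, on springs: it starts to move at about 2 N and reaches its stop at about 6.5 N, and springs back when let go. Half-way down is a good light press; less than 2 mm does not count as pressed.
- bumper: Fixed V-shaped bumper strip lying on its back: an aluminium channel, rim 36 mm above the bench. Origin on the bench under the bend; the V points along its +x, and two legs, each 150 mm long and 46 mm wide, run back from the bend, 25 degrees off its y axis: leg a towards +y, leg b towards -y. Flat feet, 12 mm high, stick out 45 mm to either side, 110 mm from the bend.
- a3 (a point): Point on top of the bar, mid-width, on leg a, 135 mm from the bend, 15 mm before that leg's end. Rides with the bar.
- a2 (a point): Point on top of the bar, mid-width, on leg a, 90 mm from the bend. Rides with the bar.
- a1 (a point): Point on top of the bar, mid-width, on leg a, 45 mm from the bend. Rides with the bar.
- bend (a point): Point on top of the bar at the bend, mid-width; rides with the bar. The black bar runs all along both legs, 24 mm wide and flat on top, its top 52 mm above the bench when up, 40 mm at its stop.
- b1 (a point): Point on top of the bar, mid-width, on leg b, 45 mm from the bend. Rides with the bar.
- b2 (a point): Point on top of the bar, mid-width, on leg b, 90 mm from the bend. Rides with the bar.
- b3 (a point): Point on top of the bar, mid-width, on leg b, 135 mm from the bend, 15 mm before that leg's end. Rides with the bar.
- socket: Fixed grey round cable socket with a stepped top, 52 mm across, 46 mm high, at the end of one of the legs (its centre about 180 mm from the bend): either leg, it marks the starting end. Origin at the centre of its underside.
- cap: Fixed grey round end cap, a plain low disc 48 mm across and 20 mm high, at the end of the other leg. It marks the finishing end. Origin at the centre of its underside.
- bearing: Loose steel ring bearing, 52 mm across, 15 mm high, inside the V. Leave alone. Origin under its centre.
- roller: Loose steel roller standing upright, 30 mm across, 65 mm high, on the robot's side of the strip. Leave alone. Origin under its centre.
- pulley: Loose grooved aluminium pulley, 60 mm across, 34 mm high, on the robot's side. Leave alone. Origin under its centre.
- carton: Loose small cardboard carton, 70 x 90 x 45 mm high, beyond the strip. Leave alone. Origin under its centre.
- spanner: Loose steel spanner, 150 mm long, lying beyond the strip. Leave alone. Origin on its underside.
- jar: Loose jar, 48 mm across, 65 mm high, beyond the bend. Leave alone. Origin under its centre.
Mind the look-alikes: they are no part of the job. Leave any green look-alike of the socket alone.

How it is judged:
By the outcome, as a careful person would: the job done as asked, in the order asked, and still so for the second after the job is handed in, while the arm keeps its last pose, push and grip.
It also fails if it takes over 42 s, if anything falls off the work surface, if the arm or the gripper's body presses on something with over 40 N, if the wrist force passes 120 N, or if a joint passes its speed limit or range.

## Robot

A 7-joint arm with a two-finger parallel gripper is mounted at the origin on the work surface. World frame = base frame: x ahead of the robot, y to its left, z up, the work surface at z = 0. Lengths are in m, angles in degrees, forces in N, time in s.
With the tool pointing down it reaches from about 0.425 to 0.875 m from the base axis. Payload 4.7 kg.
Tool frame: the origin (TCP) lies between the finger pads; the fingertips stand 19 mm ahead of it and the grasp point (between the pads) is the TCP; x points along the fingers, z is the direction in which the jaws open and shut, and the axes are right-handed (so a half turn about x gives the same grasp; the last joint's range is limited). The gripper opens to 87 mm and grips with 3 to 60 N. Pads are 19 mm wide; open, the fingers measure 117 mm over their backs; the gripper's body (75 mm by 190 mm) begins 51 mm behind the grasp point.
Start: joints at [-66.114, 18.392, -4.016, 83.108, 1.295, 78.541, -3.26], TCP at [0.255, 0.598, 0.242] pointing down, gripper open.
Joint ranges: [-163.93, 163.93], [-17.29, 119.83], [-79.2, 71.16], [3.27, 140.29], [-89.18, 269.18], [5.43, 117.66], [-154.24, 154.24]. Speed limits (degrees/s): [147.25, 147.25, 180, 180, 180, 180, 180].

## Interface

Orientations are given as [roll, pitch, yaw] about the fixed x, y, z axes, in that order (R = Rz(yaw) Ry(pitch) Rx(roll)).
In Python, from cell import monitor, read_camera, camera_model, env, regions_of gives the robot as it stands. The module is installed in compiled form; this text tells all that it offers.
- The arm moves only by the tool step_arm, never from a script. Its argument "deltas" is a list of rows, each a list of 5 numbers: the gripper's target within -1 to 1 (fully open at 1, half-way at 0, shut at -1), then the shift along the tool's x, y, z in m, then the turn about the tool's x in degrees. A call has 1 to 12 rows; each row is the pose to reach, as a shift and turn from the pose commanded when the call began, along the tool's axes at that moment; what a row does not reach only later rows make up. A row lasts 1/8 s, in which the tool goes at most 62.5 mm and 10.7 degrees, less where a joint would pass 70% of its speed; a pose out of reach is approached as far as the arm can. A call with a gripper value outside its range is refused whole. The fingers move at their own pace and stop on an object; "newtons" is the grip in N (left out, the last holds). Time passes only in rows, so rows that repeat a pose let the fingers close. It gives the time, the measured TCP pose, the force and the opening at its end, in the units of the state.
- monitor.get_obs(): the state, without advancing time (a new reading comes with each control period).
- read_camera(name): name is "scene" or "side" or "wrist"; returns (picture, depth): 420x560x3 uint8, red, green, blue; 420x560 float32, m along the optical axis (not along the pixel's ray), 0 where there is no reading.
- camera_model(name): a dict with "fx", "fy", "cx", "cy" (pixels), "xyz" and "attitude" of the camera in the world. Camera axes: x right, y down, z forward; pixel columns grow to the right and rows downward; lengths in m; the calibration is good to about 2 mm. A picture is of the moment at which its call begins: read the wrist's pose just before it. camera_model takes no time and is no camera call; for the wrist camera it gives the pose at the moment of the call.
- env.sign_off(): hands the job in, once; it reports no verdict.
Trained networks look in the newest picture that a camera, given by its name, has taken for a name from the list of things; names that differ only in an ending like _2 or _b are one class to them, and where a whole thing is asked for, a point or a joint stands for the part that bears it (a point fixed in the world has none). Each returns a list of dicts, best first, with "p" (0 to 1); they miss things now and then, are a little off and sometimes report something else, mostly with a low value. They report only what shows in the picture. A call takes as long as a camera call. They do not tell look-alikes from the thing itself.
- regions_of(camera, thing): "pixels" (420x560 bool, what is visible of it) and "pixel" ([column, row] in pixels, amid what is visible of it).
The state is a dict: "time_s": time; "qpos": joint angles; "joint_velocities": joint speeds; "effort": joint torques, N m; "tool_pos": TCP position; "tool_rot": TCP orientation; "force": force on the tool from outside, world axes, zero at the start; "wrist_torque": the same for the moment, N m; "grip_width": finger opening in m.
Only numpy, scipy, OpenCV 4.12 (cv2) and the standard library are available. Lean on these libraries where they do the work, as an engineer would, in place of code of your own. Each camera call takes 0.05 s, during which the arm holds its last target. There are 200 camera calls.

## Working session

There is one attempt and no reset: what is moved stays moved. The work goes in short steps, Python scripts to look and compute and a tool call to move; the robot and the scene stay as the last step left them, time stands still between calls to the robot, and variables do not carry over. Pictures are saved under pics/ and viewed, about 8 in all and at most 12, crops included, and the job is handed in when it is done.

Besides the shell and the picture viewer there is one more tool, called as name(argument=value, ...), one argument or row to a line, values as JSON. step_arm: Moves the arm, as the interface text tells. Its arguments: {"type":"object","properties":{"deltas":{"type":"array"},"newtons":{"type":"number"}},"required":["deltas"]}

```bash
mkdir -p pics
cat > h.py <<'E'
import numpy as np, cv2
from cell import monitor, read_camera, camera_model, env, regions_of
from scipy.spatial.transform import Rotation as R
def cloud(name,depth,m=None):
    m=m or camera_model(name)
    v,u=np.mgrid[0:420,0:560]
    P=np.stack([(u-m['cx'])/m['fx']*depth,(v-m['cy'])/m['fy']*depth,depth],-1)
    A=np.array(m['attitude'],float)
    Rm=A if A.shape==(3,3) else R.from_euler('xyz',A,degrees=True).as_matrix()
    return P@Rm.T+np.array(m['xyz'])
def save(n,im): cv2.imwrite('pics/'+n,im[...,::-1])
E
python3 - <<'E'
from h import *
o=monitor.get_obs();print({k:np.round(v,3) for k,v in o.items()})
for c in ['scene','side']:
    im,d=read_camera(c);save(c+'.png',im);m=camera_model(c);print(c,m)
    P=cloud(c,d,m);np.save(c+'.npy',P);np.save(c+'_d.npy',d)
    for t in ['bumper','bar','socket','cap','bearing','roller','pulley','carton','jar','spanner']:
        for r in regions_of(c,t):
            q=P[r['pixels']&(d>0)]
            print(t,round(r['p'],2),np.round(r['pixel']),r['pixels'].sum(),np.round(np.median(q,0),3) if len(q) else '',np.round(np.percentile(q[:,2],98),3) if len(q) else '')
E
```

```text
{'time_s': np.float64(0.0), 'qpos': array([-66.114,  18.439,  -4.016,  83.175,   1.293,  78.54 ,  -3.259]), 'joint_velocities': array([ 0.004,  0.038,  0.019,  0.134,  0.073, -0.031, -0.057]), 'effort': array([-0.0000e+00, -4.9130e+01, -4.0400e-01, -3.1253e+01, -6.4000e-02,
        4.4000e-02,  0.0000e+00]), 'tool_pos': array([0.255, 0.597, 0.24 ]), 'tool_rot': array([-178.061,   89.891, -111.136]), 'force': array([ 0.246, -1.196,  0.25 ]), 'wrist_torque': array([ 0.001, -0.008,  0.079]), 'grip_width': np.float64(0.087)}
scene {'fx': 393.2275524449407, 'fy': 393.2275524449407, 'cx': 277.95315542926005, 'cy': 213.7484343940412, 'xyz': array([ 0.91161793, -0.1438291 ,  0.62626283]), 'attitude': array([-144.7074158 ,   -0.73720289,   63.15759585])}
bumper 0.94 [284. 227.] 4977 [0.577 0.032 0.037] 0.054
bar 0.76 [280. 226.] 2780 [0.575 0.032 0.052] 0.054
socket 0.95 [152. 187.] 728 [ 0.376 -0.141  0.032] 0.049
socket 0.73 [276. 198.] 476 [0.488 0.079 0.015] 0.017
socket 0.58 [192. 219.] 758 [ 0.48  -0.097  0.033] 0.049
socket 0.45 [278. 225.] 2770 [0.575 0.031 0.052] 0.054
cap 0.66 [363.
[... 764 characters left out ...]
([-126.14755674,   -0.80996796,  -45.60917772])}
bumper 0.62 [287. 214.] 3526 [0.553 0.03  0.035] 0.052
bar 0.89 [292. 207.] 1686 [0.566 0.048 0.05 ] 0.052
socket 0.67 [306. 284.] 1005 [ 0.457 -0.101  0.031] 0.047
cap 0.79 [225. 187.] 234 [0.555 0.22  0.018] 0.02
cap 0.23 [356. 249.] 712 [ 0.614 -0.099  0.006] 0.008
roller 0.95 [204. 211.] 519 [0.455 0.158 0.039] 0.065
pulley 0.98 [238. 268.] 989 [0.409 0.008 0.021] 0.034
carton 0.73 [309. 184.] 1447 [0.682 0.091 0.039] 0.045
jar 0.58 [345. 195.] 759 [ 0.685 -0.003  0.039] 0.065
jar 0.28 [291. 206.] 1841 [0.566 0.047 0.05 ] 0.052
spanner 0.67 [357. 249.] 676 [ 0.616 -0.099  0.006] 0.008
spanner 0.39 [293. 204.] 1726 [0.566 0.046 0.05 ] 0.052
```

Run:
```python
from h import *
from scipy.optimize import least_squares
im=cv2.imread('pics/scene.png')
cv2.imwrite('pics/scene_crop.png',cv2.resize(im[130:350,110:430],None,fx=2.4,fy=2.4))
def segs(p):
    x,y,th=p; out=[]
    for s in (1,-1):
        a=th+s*np.pi/2+s*np.radians(25)
        out.append(np.array([np.cos(a),np.sin(a)]))
    return np.array([x,y]),out
for c in ['scene','side']:
    P=np.load(c+'.npy'); d=np.load(c+'_d.npy')
    rs=[r for r in regions_of(c,'bar')]
    print(len(rs))
    q=P[rs[0]['pixels']&(d>0)]; z0=np.median(q[:,2]); q=q[abs(q[:,2]-z0)<.003][:,:2]
    best=None
    for th0 in np.radians([0,60,120,180,240,300]):
        def f(p):
            o,l=segs(p); D=[]
            for e in l:
                w=q-o; t=np.clip(w@e,0,.15); D.append(np.hypot(*(w-t[:,None]*e).T)+0)
            end=[ ]
            return np.min(D,0)
        r=least_squares(f,[*q.mean(0),th0],loss='soft_l1',f_scale=.01)
        if best is None or r.cost<best.cost: best=r
    o,l=segs(best.x); print(c,z0,len(q),o,np.degrees(best.x[2]),best.cost,'a3',o+.135*l[0],'b3',o+.135*l[1], 'a180',o+.18*l[0],'b180',o+.18*l[1])
```

```text
1
scene 0.051679483799706105 1893 [0.59226137 0.04048301] 342.5408134019621 0.04010686572786851 a3 [0.574545   0.17431548] b3 [ 0.50112762 -0.05911437] a180 [0.56863954 0.21892631] b180 [ 0.4707497 -0.0923135]
1
side 0.05040515588570771 1171 [0.58799728 0.04017835] 342.57939945212576 0.02267086813850569 a3 [0.57019078 0.17399886] b3 [ 0.49693062 -0.05948038] a180 [0.56425528 0.2186057 ] b180 [ 0.46657507 -0.09269996]
```

View pics/scene_crop.png

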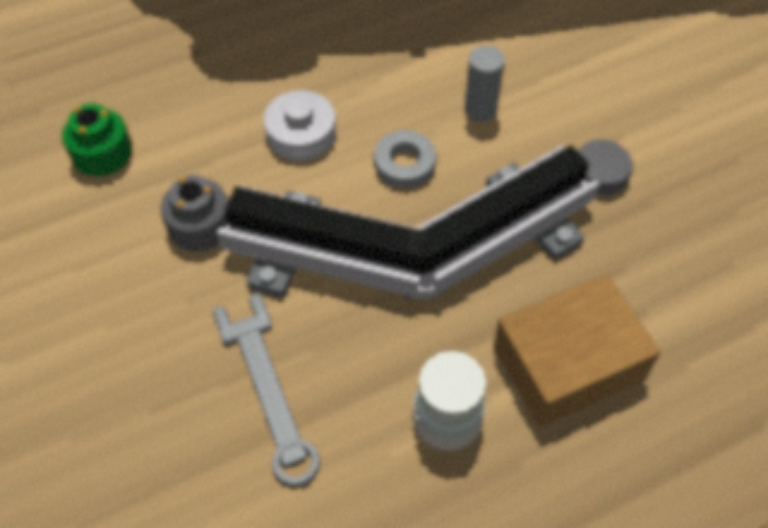

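```bash
cat > rel.py <<'E'
from h import *
import sys
def fr():
    o=monitor.get_obs(); M=R.from_euler('xyz',o['tool_rot'],degrees=True).as_matrix(); return o,M
bend=np.array([.590,.0403]);th=np.radians(-17.4)
la=np.array([np.cos(th+np.radians(115)),np.sin(th+np.radians(115))]);lb=np.array([np.cos(th-np.radians(115)),np.sin(th-np.radians(115))])
E
python3 - <<'E'
from rel import *
o,M=fr(); print(np.round(M,3))
print('la lb',la,lb,'b138',bend+.138*lb,'a137',bend+.137*la)
t=np.r_[bend+.138*lb,.14]
print('shift',M.T@(t-[.255,.598,.242]))
az=np.degrees(np.arctan2(M[1,2],M[0,2])); print('z az',az,'turn about x to make z at',np.degrees(th),': world yaw',(-17.4-az+90)%180-90)
E
```

```text
[[ 0.    -0.92   0.392]
 [ 0.     0.392  0.92 ]
 [-1.    -0.     0.   ]]
la lb [-0.13225639  0.99121554] [-0.67430239 -0.73845534] b138 [ 0.49694627 -0.06160684] a137 [0.57188087 0.17609653]
shift [ 0.10198288 -0.4811253  -0.51199718]
z az 66.9228945050583 turn about x to make z at -17.4 : world yaw -84.32289450505829
```

step_arm(
  deltas=[
    [-1,0,-0.04,-0.043,7],
    [-1,0,-0.08,-0.085,14],
    [-1,0,-0.12,-0.128,21],
    [-1,0,-0.16,-0.171,28],
    [-1,0,-0.2,-0.213,35],
    [-1,0,-0.24,-0.256,42],
    [-1,0,-0.28,-0.299,49],
    [-1,0,-0.32,-0.341,56],
    [-1,0.02,-0.36,-0.384,63],
    [-1,0.04,-0.4,-0.427,70],
    [-1,0.07,-0.44,-0.469,77],
    [-1,0.1,-0.481,-0.512,84],
  ],
  newtons=20,
)

```text
time_s: 2.7
tool_pos: [0.4953, -0.0574, 0.1445]
tool_rot: [38.5, 89.9, 21.2]
force: [1.2, 0.4, -0.3]
grip_width: 0.0004
```

step_arm(
  deltas=[
    [-1,0,0,0,0],
    [-1,0,0,0,0],
    [-1,0,0,0,0],
    [-1,0,0,0,0],
  ],
)

```text
time_s: 3.2
tool_pos: [0.4948, -0.0544, 0.1453]
tool_rot: [50.2, 89.9, 33.3]
force: [0.4, -0.1, -0.2]
grip_width: -0.0
```

Run:
```python
from rel import *
o,M=fr(); print({k:np.round(o[k],4) for k in ['time_s','qpos','tool_pos','tool_rot','force','grip_width']})
print(np.round(M,3)); t=np.r_[bend+.138*lb,.14]; print('err shift',M.T@(t-o['tool_pos']))
im,d=read_camera('wrist');m=camera_model('wrist');P=cloud('wrist',d,m);save('wrist1.png',im)
r=regions_of('wrist','bar')
for x in r[:2]:
    q=P[x['pixels']&(d>0)]; z0=np.median(q[:,2]);q=q[abs(q[:,2]-.051)<.004]
    w=q[:,:2]-bend; 
    for l,n in ((la,'a'),(lb,'b')):
        s=w@l; k=(s>.03)&(s<.16); nrm=np.array([-l[1],l[0]])
        if k.sum()>20:
            e=w[k]@nrm; print(n,x['p'],z0,k.sum(),'s',np.percentile(s[k],[1,99]),'lateral',np.percentile(e,[2,50,98]))
```

```text
{'time_s': np.float64(3.2), 'qpos': array([-28.9403,   3.801 ,  33.5937, 112.4461,  -2.3927,  64.3358,
       -11.2947]), 'tool_pos': array([ 0.4948, -0.0544,  0.1453]), 'tool_rot': array([50.2245, 89.9113, 33.3004]), 'force': array([ 0.3839, -0.1017, -0.2179]), 'grip_width': np.float64(-0.0)}
[[ 0.001  0.291  0.957]
 [ 0.001  0.957 -0.291]
 [-1.     0.001  0.001]]
err shift [ 0.00530308 -0.00624015  0.00414552]
a 0.66 0.05218265647409362 741 s [0.03019249 0.04680725] lateral [-0.01016881  0.00397406  0.01227591]
b 0.66 0.05218265647409362 4684 s [0.03100398 0.14587296] lateral [-0.01420521 -0.0029554   0.00875656]
```

```bash
sed -i 's/bend=np.array(.*\]);th/bend=np.array([.5885,.0415]);th/' rel.py
python3 - <<'E'
from rel import *
o,M=fr(); t=np.r_[bend+.137*lb,.085];print(t,'err',M.T@(t-o['tool_pos']))
E
```

```text
[ 0.49612057 -0.05966838  0.085     ] err [ 0.06013083 -0.00414467  0.00270732]
```

View pics/wrist1.png

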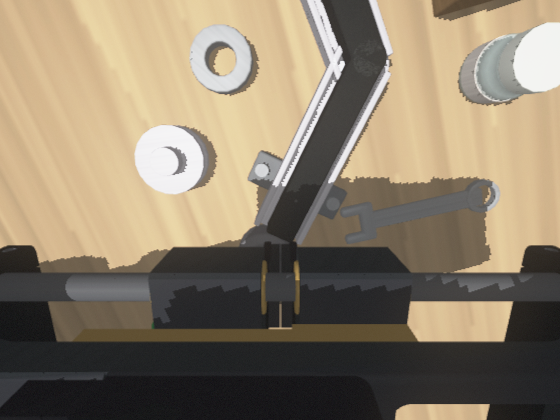

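step_arm(
  deltas=[
    [-1,0.015,-0.002,0.001,0],
    [-1,0.03,-0.004,0.003,0],
    [-1,0.045,-0.004,0.003,0],
    [-1,0.055,-0.004,0.003,0],
    [-1,0.055,-0.004,0.003,0],
    [-1,0.055,-0.004,0.003,0],
  ],
)

```text
time_s: 4.05
tool_pos: [0.4965, -0.0606, 0.0899]
tool_rot: [14.1, 90.0, -3.0]
force: [0.8, 0.4, 0.6]
grip_width: 0.0007
```

```bash
cat > st.py <<'E'
from rel import *
o,M=fr(); p=o['tool_pos']; print({k:np.round(o[k],4) for k in ['time_s','tool_pos','tool_rot','force']})
w=p[:2]-bend
for l,n in ((la,'a'),(lb,'b')): print(n,'s',w@l,'lat',w@np.array([-l[1],l[0]]),'dir in tool yz',M.T[1:]@np.r_[l,0])
for n,s,l in (('b137',.137,lb),('bend',0,lb),('a137',.137,la)): print(n,'shift',np.round(M.T@(np.r_[bend+s*l,.065]-p),4))
print('tip z',p[2]-.019)
E
python3 st.py
```

```text
{'time_s': np.float64(4.05), 'tool_pos': array([ 0.4965, -0.0606,  0.0899]), 'tool_rot': array([14.0532, 89.9666, -3.0243]), 'force': array([0.7606, 0.3556, 0.579 ])}
a s -0.08903207567022112 lat 0.1046731623336433 dir in tool yz [ 0.90867238 -0.41750988]
b s 0.1374130094548707 lat 0.000919915011747566 dir in tool yz [-0.90391446 -0.42771312]
b137 shift [ 0.0249  0.0008 -0.0007]
bend shift [0.025  0.1246 0.0579]
a137 shift [0.0249 0.2491 0.0007]
tip z 0.07091047475905854
```

step_arm(
  deltas=[
    [-1,0.008,0.001,-0.001,0],
    [-1,0.014,0.001,-0.001,0],
    [-1,0.018,0.001,-0.001,0],
    [-1,0.021,0.001,-0.001,0],
    [-1,0.023,0.001,-0.001,0],
    [-1,0.023,0.001,-0.001,0],
    [-1,0.023,0.001,-0.001,0],
  ],
)

```text
time_s: 4.92
tool_pos: [0.4954, -0.0592, 0.0668]
tool_rot: [158.6, 90.0, 141.5]
force: [-1.6, -0.1, 2.9]
grip_width: 0.0003
```

```bash
python3 st.py
```

```text
{'time_s': np.float64(4.925), 'tool_pos': array([ 0.4954, -0.0592,  0.0668]), 'tool_rot': array([158.5958,  89.9817, 141.5199]), 'force': array([-1.6387, -0.0996,  2.8526])}
a s -0.08755035495787314 lat 0.10559979530525633 dir in tool yz [ 0.90868357 -0.41748547]
b s 0.1371704197786725 lat -0.0008107770990807845 dir in tool yz [-0.903903  -0.4277375]
b137 shift [ 0.0018 -0.0002  0.0008]
bend shift [0.0017 0.1236 0.0594]
a137 shift [0.0018 0.2481 0.0022]
tip z 0.047753249443093254
```

step_arm(
  deltas=[
    [-1,0.001,0,0,0],
    [-1,0.002,0,0,0],
    [-1,0.002,0.004,0.003,0],
    [-1,0.002,0.009,0.005,0],
    [-1,0.002,0.015,0.008,0],
    [-1,0.002,0.021,0.011,0],
    [-1,0.002,0.027,0.013,0],
    [-1,0.002,0.033,0.016,0],
    [-1,0.002,0.039,0.019,0],
    [-1,0.002,0.044,0.021,0],
    [-1,0.002,0.048,0.023,0],
    [-1,0.002,0.05,0.024,0],
  ],
)

```text
time_s: 6.42
tool_pos: [0.5333, -0.0183, 0.0646]
tool_rot: [156.1, 90.0, 139.1]
force: [-0.9, -2.0, 2.9]
grip_width: 0.0001
```

```bash
python3 st.py
```

```text
{'time_s': np.float64(6.425), 'tool_pos': array([ 0.5333, -0.0183,  0.0646]), 'tool_rot': array([156.1441,  89.9943, 139.08  ]), 'force': array([-0.924 , -2.0357,  2.8768])}
a s -0.05195541873110133 lat 0.06264726364625801 dir in tool yz [ 0.90877053 -0.4172962 ]
b s 0.0813868876092534 lat -0.0004687250437007937 dir in tool yz [-0.90381387 -0.42792579]
b137 shift [-0.0004 -0.0505 -0.0234]
bend shift [-0.0004  0.0734  0.0353]
a137 shift [-0.0004  0.1979 -0.0219]
tip z 0.04562593030893576
```

step_arm(
  deltas=[
    [-1,0,0.004,0.002,0],
    [-1,0,0.011,0.005,0],
    [-1,0,0.018,0.009,0],
    [-1,0,0.025,0.012,0],
    [-1,0,0.032,0.0155,0],
    [-1,0,0.039,0.019,0],
    [-1,0,0.046,0.0225,0],
    [-1,0,0.053,0.0255,0],
    [-1,0,0.06,0.029,0],
    [-1,0,0.067,0.0325,0],
    [-1,0,0.072,0.035,0],
    [-1,0,0.072,0.035,0],
  ],
)

```text
time_s: 7.92
tool_pos: [0.5886, 0.0411, 0.0648]
tool_rot: [50.9, 89.9, 33.8]
force: [0.1, -0.1, 3.7]
grip_width: 0.0002
```

```bash
python3 st.py
```

```text
{'time_s': np.float64(7.925), 'tool_pos': array([0.5886, 0.0411, 0.0648]), 'tool_rot': array([50.8698, 89.8999, 33.8282]), 'force': array([ 0.073 , -0.0838,  3.6818])}
a s -0.00045740508681736214 lat -2.6471720250067075e-05 dir in tool yz [ 0.90893312 -0.41694124]
b s 0.00027373580821643225 lat 0.00036740831879462536 dir in tool yz [-0.90364532 -0.42827824]
b137 shift [-0.0004 -0.1234 -0.0589]
bend shift [-0.0002  0.0004 -0.0002]
a137 shift [-1.000e-04  1.249e-01 -5.730e-02]
tip z 0.04583852652304113
```

step_arm(
  deltas=[
    [-1,0,0.004,-0.002,0],
    [-1,0,0.01,-0.0045,0],
    [-1,0,0.016,-0.0075,0],
    [-1,0,0.022,-0.01,0],
    [-1,0,0.028,-0.013,0],
    [-1,0,0.034,-0.0155,0],
    [-1,0,0.04,-0.0185,0],
    [-1,0,0.046,-0.021,0],
    [-1,0,0.052,-0.024,0],
    [-1,0,0.058,-0.0265,0],
    [-1,0,0.062,-0.0285,0],
    [-1,0,0.062,-0.0285,0],
  ],
)

```text
time_s: 9.43
tool_pos: [0.5785, 0.1088, 0.0647]
tool_rot: [113.2, 89.9, 96.1]
force: [-1.1, -0.1, 3.3]
grip_width: 0.0005
```

```bash
python3 st.py
```

```text
{'time_s': np.float64(9.425), 'tool_pos': array([0.5785, 0.1088, 0.0647]), 'tool_rot': array([113.1791,  89.9317,  96.148 ]), 'force': array([-1.0595, -0.0669,  3.2794])}
a s 0.0680551483716748 lat 0.00096875942833765 dir in tool yz [ 0.90900935 -0.41677402]
b s -0.04300289337189445 lat -0.0527559747930615 dir in tool yz [-0.90356757 -0.42844489]
b137 shift [-0.0005 -0.1852 -0.0295]
bend shift [-0.0004 -0.0615  0.0292]
a137 shift [-0.0003  0.0631 -0.0279]
tip z 0.045650753808795144
```

step_arm(
  deltas=[
    [-1,0,0.004,-0.002,0],
    [-1,0,0.01,-0.0045,0],
    [-1,0,0.016,-0.007,0],
    [-1,0,0.022,-0.01,0],
    [-1,0,0.028,-0.0125,0],
    [-1,0,0.034,-0.015,0],
    [-1,0,0.04,-0.018,0],
    [-1,0,0.046,-0.0205,0],
    [-1,0,0.052,-0.023,0],
    [-1,0,0.058,-0.0255,0],
    [-1,0,0.062,-0.0275,0],
    [-1,0,0.063,-0.028,0],
  ],
)

```text
time_s: 10.92
tool_pos: [0.5704, 0.1765, 0.0647]
tool_rot: [49.6, 90.0, 32.6]
force: [1.6, -2.1, 3.7]
grip_width: 0.0005
```

```bash
python3 st.py
python3 - <<'E'
from h import *
im,d=read_camera('side');save('end.png',cv2.resize(im[120:330,120:440],None,fx=2.4,fy=2.4,interpolation=cv2.INTER_CUBIC))
P=cloud('side',d); r=regions_of('side','bar')[0]; q=P[r['pixels']&(d>0)][:,2]; print('bar top',np.percentile(q,[10,50,90]))
for t in ['roller','pulley','carton','jar','bearing']:
    for r in regions_of('side',t)[:1]: print(t,r['p'],np.median(P[r['pixels']&(d>0)],0))
E
```

```text
{'time_s': np.float64(10.925), 'tool_pos': array([0.5704, 0.1765, 0.0647]), 'tool_rot': array([49.6101, 89.9901, 32.5629]), 'force': array([ 1.5661, -2.1152,  3.7088])}
a s 0.1362166923665913 lat 5.66802852511309e-05 dir in tool yz [ 0.9088931  -0.41702916]
b s -0.08751498246817689 lat -0.10438447363254752 dir in tool yz [-0.90368809 -0.42819133]
b137 shift [-0.0004 -0.2476 -0.0018]
bend shift [-0.0003 -0.1238  0.0569]
a137 shift [-0.0003  0.0007 -0.0003]
tip z 0.045665281076784775
bar top [0.03257676 0.04367872 0.04499049]
roller 0.97 [0.4551623  0.15777412 0.03981848]
pulley 0.58 [ 0.68491723 -0.00329898  0.03844048]
carton 0.89 [0.6819798  0.08968027 0.03929742]
jar 0.88 [ 0.68534956 -0.00290605  0.03876746]
bearing 0.92 [0.48169067 0.07608701 0.01292527]
```

View pics/end.png

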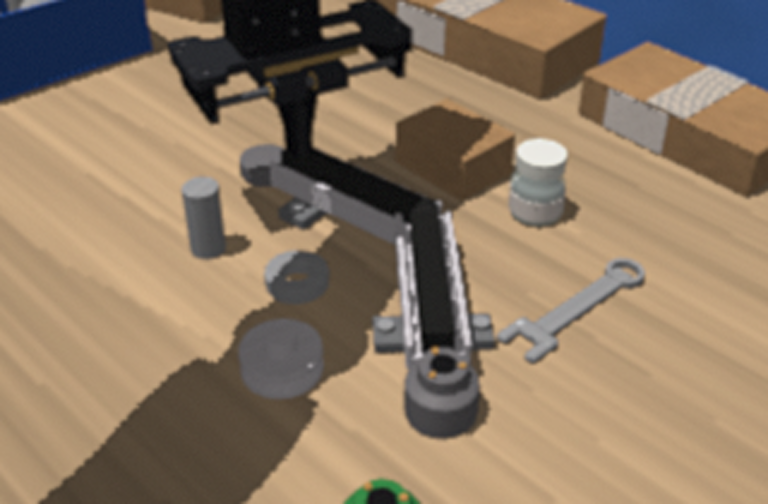

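The picture shows the closed fingertips on the bar at the cap end (crop 298,155). The bar is sunk and the loose parts haven't moved.

Run:
```python
from cell import env
print(env.sign_off())
```

```text
the job is handed in; nothing more can be done
None
```

I ran the closed fingertips along the black bar from the grey socket end (leg b), round the bend, to the cap end (leg a), and handed the job in at about 11 s. The arm is still there, holding the bar lightly pressed.

- **Press:** the first reading was about 4 mm down at the socket end. At each later stop it was 6.2–6.4 mm of the 12 mm travel, with 2.9–3.7 N of vertical force. Between stops I took no readings.
- **Position:** at every stop the fingertips were within 1 mm of the bar's fitted mid-line. The camera views put that line 2–4 mm apart from each other, so I used a value in between.
- **End state:** the fingertips are 136 mm from the bend on leg a, 14 mm short of its end. The side camera gave a bar top of 43.7 mm, about 2 mm lower than the 45.7 mm from the arm's own reading. Both mean the bar is pressed and above its stop.
- **Loose parts:** the side camera found the roller, carton and jar unmoved. In the last picture the bearing, pulley and spanner also look undisturbed. The network mistook the jar for the pulley in that check, so I have no measured position for the pulley, and none for the spanner. The green look-alike was left alone.

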